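Catch clip bodies from a paddle-operated gravity feeder

TASK

Pick up the blue tray by its handle and, holding it clear of the table, push the feeder's loose red paddle bar in with its end wall - until you feel the stop, but without ramming it - so that the gate opens and all three orange clip bodies slide off the chute into the tray. Then take the tray away so that the gate springs shut, and set it down flat in the middle of the orange mat with the three clips in it. Keep the tray level, do not touch the clips or the feeder with the gripper, and leave the vials, the tape and the spool where they stand.

Things in the scene. Friction and masses are not known exactly. Their poses are not given: they have to be found in the camera images.
- tray: open blue plastic catch tray, 160 (x) x 140 (y) x 85 (z) mm outside, walls and floor 4 mm, about 0.12 to 0.21 kg. Origin: centre of its underside; z up. A level black bar handle sticks out from the middle of the -x end wall: 14 mm wide (y), 37 to 63 mm above the underside, 80 to 157 mm from the origin along -x. The +x end wall is the one to press with
- handle (a point): point to grip on the tray's handle: its middle, 122 mm from the tray's origin along -x and 50 mm above the underside. Fingers close along tray y
- feeder: fixed gravity feeder: bright metal chute with blue walls on a grey post. Origin on the table straight under the chute's lip; z up; the mouth faces -x (pieces slide out to -x), +x runs back under the chute. Chute slopes 32 degrees, 48 mm wide inside. Post (50 mm square) begins 120 mm behind the lip, foot plate (130 mm wide, 14 mm high) 60 mm behind; else free under the lip
- lip (a point): middle of the chute floor's bottom edge, 180 mm above the table. To meet the paddle bar and stay clear of the pin and fence, hold the tray level, centred on the chute, its +x end wall facing the mouth, its rim 38 to 48 mm below the lip (underside 47 to 57 mm above the table)
- gate: yellow fence of the rocker gate, on a pin (this origin) across the feeder, 160 mm above the table just below the lip. The fence stands up from the pin and blocks the pieces. The paddle hangs from the same pin and turns it; pushed in, the fence folds out and down over the tray and lets the pieces pass only near the end of its swing, at a firm stop. Sprung shut
- fence (a point): middle of the fence's free edge: feeder x -13 mm, 189 mm above the table when shut
- paddle_bar (a point): centre of the red bar at the paddle's end, 80 mm long (feeder y), 12 mm diameter, at rest 49 to 56 mm in front of the lip and 117 to 129 mm above the table. Push it to feeder +x: first loose play of 0 to 14 mm (differs each time, about 1 N), then the gate's spring, 2 to 8 N, then the firm stop, where the bar is about 92 mm above the table: feel for it. Over 25 N is ramming
- mat: flat orange mat, fixed, 210 x 210 x 3 mm, where the filled tray goes. Origin: centre of its underside, on the table
- clip1: orange clip body (one of three alike), chunky plastic piece 62 x 40 x 28 mm with a black tab on top, 40 to 65 g. Origin: centre of its underside, x its length. They start in single file on the chute, held by the gate; once free they run out within about a second
- clip2: orange clip body (one of three alike), chunky plastic piece 62 x 40 x 28 mm with a black tab on top, 40 to 65 g. Origin: centre of its underside, x its length. They start in single file on the chute, held by the gate; once free they run out within about a second
- clip3: orange clip body (one of three alike), chunky plastic piece 62 x 40 x 28 mm with a black tab on top, 40 to 65 g. Origin: centre of its underside, x its length. They start in single file on the chute, held by the gate; once free they run out within about a second
- vial1: clear glass vial with red cap, 38 mm diameter, 85 mm tall, upright. Bystander: leave alone. Origin at its underside or middle
- vial2: second vial like vial1. Bystander: leave alone. Origin at its underside or middle
- vial3: third vial like vial1. Bystander: leave alone. Origin at its underside or middle
- tape: roll of brown tape lying flat, 96 mm diameter, 40 mm tall. Bystander: leave alone. Origin at its underside or middle
- spool: red spool, 64 mm diameter, 60 mm tall. Bystander: leave alone. Origin at its underside or middle

How it is judged:
By the outcome, as a careful person would: the job done as asked, in the order asked, and still so for the second after the job is handed in, with the robot touching nothing.
It also fails if it takes over 58 s, if anything falls off the work surface, if the arm or the gripper's body presses on something with over 40 N, if the wrist force passes 120 N, or if a joint passes its speed limit or range.

ROBOT

A 6-joint arm with a two-finger parallel gripper is mounted at the origin on the work surface. World frame = base frame: x ahead of the robot, y to its left, z up, the work surface at z = 0. Lengths are in m, angles in rad, forces in N, time in s.
With the tool pointing down it reaches from about 0.35 to 0.85 m from the base axis. Payload 8.1 kg.
Tool frame: the origin (TCP) lies at the very end of the fingers, on their centre line; the grasp point (between the pads) lies env.grip_point_offset behind it (env.grip_point_offset is the distance from the TCP to the grasp point, in m); z points along the fingers, y is the line along which they close (so a half turn about z gives the same grasp; the last joint's range is limited). The gripper opens to 93 mm and grips with 3 to 60 N. Pads are 15 mm wide; open, the fingers measure 128 mm over their backs; the gripper's body (75 mm by 188 mm) begins 65 mm behind the grasp point.
Start: joints at [1.18, 0.13, 1.488, -0, 1.523, -0.085], TCP at [0.181, 0.572, 0.219] pointing down, gripper open.
Joint ranges: [-2.96, 2.96], [-0.89, 2.26], [0.02, 2.5], [-1.34, 4.48], [0, 2.73], [-2.66, 2.66]. Speed limits (rad/s): [2.39, 2.39, 2.79, 3.14, 3.14, 3.14].

INTERFACE

Orientations are given as a unit quaternion [w, x, y, z].
In Python, from bench import telemetry, cams, env gives the robot as it stands.
- The arm moves only by the shell command python3 -m creep 'ROWS' [FORCE]. ROWS is rows parted by semicolons, their numbers by spaces, 1 to 5 of them, each of 5 numbers: dx, dy, dz in m, then a turn about the tool's z in rad, then the finger opening in m; each row is the pose to reach, as a shift and turn from the pose commanded when the command began, along the tool's axes at that moment; what a row does not reach only later rows make up. A row lasts 1/8 s, in which the tool goes at most 0.0625 m and 0.188 rad, less where a joint would pass 70% of its speed; a pose out of reach is approached as far as the arm can. The fingers move at their own pace and stop on an object; FORCE is the grip in N (left out, the last holds). Time passes only in rows, so rows that do not move let the fingers close. It prints the time, the measured TCP pose, the force, the opening and the grip force at its end.
- telemetry.sense(): the state, without advancing time (a new reading comes with each control period).
- cams.camera(name): name is "scene" or "top" or "wrist"; returns a dict with "pixels" (420x560x3 uint8, red, green, blue), "fx", "fy", "cx", "cy" (pixels), "R" (3x3) and "t" (3): a world point X has camera coordinates R X + t. Camera axes: x right, y down, z forward; pixel columns grow to the right and rows downward; lengths in m; the calibration is good to about 2 mm. A picture is of the moment at which its call begins. There is no depth.
- env.job_done(): hands the job in; it is judged then, once.
The state is a dict: "time_s": time; "q": joint angles; "joint_velocities": joint speeds; "joint_efforts": joint torques, N m; "eef_pos": TCP position; "ee_rot": TCP orientation; "contact_force": force on the tool from outside, world axes, zero at the start; "torque": the same for the moment, N m; "width": finger opening in m; "grasp_force": force on a finger pad.
Only numpy, scipy, OpenCV 4.12 (cv2) and the standard library are available. Lean on these libraries where they do the work, as an engineer would, in place of code of your own. Each camera call takes 0.05 s, during which the arm holds its last target. There are 200 camera calls.

## Working session

There is one attempt and no reset: what is moved stays moved. The work goes in short steps, Python scripts to look and compute and a shell command to move; the robot and the scene stay as the last step left them, time stands still between calls to the robot, and variables do not carry over. Pictures are saved under pics/ and viewed, at most 10 in all, crops included, and the job is handed in when it is done.

```bash
mkdir -p pics; ls
python3 - <<'E'
from bench import telemetry, cams, env
import cv2, numpy as np
s=telemetry.sense(); print({k:np.round(v,3).tolist() for k,v in s.items()}, env.grip_point_offset)
for n in ["scene","top"]:
    c=cams.camera(n); cv2.imwrite(f"pics/{n}0.png",c["pixels"][:,:,::-1])
    np.savez(f"{n}0.npz",**c)
    print(n,c["fx"],c["cx"],c["cy"],np.round(c["R"],3).tolist(),np.round(c["t"],3), (-c["R"].T@c["t"]).round(3))
E
```

```text
pics
{'time_s': 0.0, 'q': [1.18, 0.131, 1.489, 0.0, 1.523, -0.085], 'joint_velocities': [-0.002, 0.001, -0.002, -0.0, -0.001, -0.001], 'joint_efforts': [-0.002, -55.982, -49.175, 0.076, 0.035, -0.0], 'eef_pos': [0.18, 0.572, 0.218], 'ee_rot': [-0.0, 0.152, 0.988, -0.001], 'contact_force': [-0.802, 0.296, 0.284], 'torque': [-0.059, -0.009, -0.034], 'grasp_force': 0.0, 'width': 0.093} 0.0188
scene 379.6755256237503 283.80009955219987 208.12507441105308 [[0.881, 0.473, 0.018], [0.385, -0.693, -0.61], [-0.276, 0.544, -0.792]] [-0.499 -0.102  1.259] [ 0.827 -0.52   0.944]
top 482.16962434128396 274.5944482381785 206.5884208515515 [[0.017, -1.0, 0.025], [-0.984, -0.021, -0.174], [0.175, -0.022, -0.984]] [-0.005  0.557  1.282] [0.324 0.035 1.36 ]
```

View pics/scene0.png

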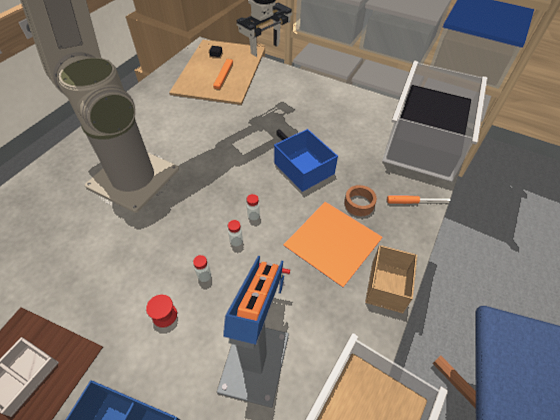

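View pics/top0.png

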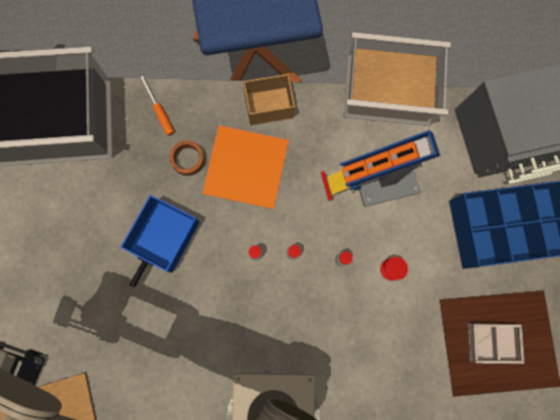

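The scene view shows the tray at (305,160), the feeder at (255,300) and the mat at (333,243). In the top view the tray is at (160,233), its handle at (140,272), the mat at (246,167), the red bar at (327,186), and the vials are in a row at row ~252. Next I'll measure these.

```bash
cat > h.py <<'E'
import numpy as np, cv2
def ray(c,p):
    d=c["R"].T@np.array([(p[0]-c["cx"])/c["fx"],(p[1]-c["cy"])/c["fy"],1]); return -c["R"].T@c["t"], d/np.linalg.norm(d)
def plane(c,p,z):
    o,d=ray(c,p); return o+d*(z-o[2])/d[2]
def tri(c1,p1,c2,p2):
    o1,d1=ray(c1,p1);o2,d2=ray(c2,p2)
    s=np.linalg.lstsq(np.c_[d1,-d2],o2-o1,rcond=None)[0]
    a,b=o1+d1*s[0],o2+d2*s[1]; return (a+b)/2,np.linalg.norm(a-b)
def mask(im,col,roi):
    h=cv2.cvtColor(im,cv2.COLOR_RGB2HSV).astype(int);H,S,V=h[...,0],h[...,1],h[...,2]
    m={"blue":(H>100)&(H<130)&(S>130)&(V>50),"orange":(H>5)&(H<18)&(S>180)&(V>120),"red":((H<5)|(H>172))&(S>150)&(V>80),"yellow":(H>18)&(H<32)&(S>150)&(V>100),"dark":(V<45)}[col]
    o=np.zeros(m.shape,np.uint8);x0,y0,x1,y1=roi;o[y0:y1,x0:x1]=m[y0:y1,x0:x1]*255;return o
def big(m):
    return max(cv2.findContours(m,cv2.RETR_EXTERNAL,cv2.CHAIN_APPROX_NONE)[0],key=cv2.contourArea)
def quad(m,n=4):
    h=cv2.convexHull(big(m))
    return cv2.approxPolyN(h,n,ensure_convex=True).reshape(-1,2)
E
python3 - <<'E'
from h import *
T=dict(np.load("top0.npz"));S=dict(np.load("scene0.npz"))
qm=quad(mask(T["pixels"],"orange",(195,115,300,215)));sm=quad(mask(S["pixels"],"orange",(280,195,385,290)))
print("mat",[plane(T,p,.003).round(4).tolist() for p in qm],[plane(S,p,.003).round(4).tolist() for p in sm])
for z in (.003,): print(np.mean([plane(T,p,z) for p in qm],0),np.mean([plane(S,p,z) for p in sm],0))
print("mat centre tri",tri(T,qm.mean(0),S,sm.mean(0)))
for n in (4,6):
  for c,r,k in((T,(115,185,205,280),"top"),(S,(268,122,345,195),"scene")): print(k,n,quad(mask(c["pixels"],"blue",r),n).tolist())
for col,r in(("red",(315,165,345,205)),("yellow",(320,165,350,200))):
    cn=big(mask(T["pixels"],col,r));R=cv2.minAreaRect(cn);print(col,R,[plane(T,p,.123).round(4).tolist() for p in cv2.boxPoints(R)])
def up(c,x,y,w,h,s): return cv2.resize(c["pixels"][y:y+h,x:x+w,::-1],None,fx=s,fy=s,interpolation=cv2.INTER_CUBIC)
a=np.vstack([np.hstack([up(T,110,190,100,75,4),up(S,255,115,100,75,4)]),np.hstack([up(T,310,120,140,105,400/140),up(S,215,240,100,75,4)])])
cv2.imwrite("pics/crops.png",a)
E
```

```text
Traceback (most recent call last):
  File "h.py", line 18, in quad
    return cv2.approxPolyN(h,n,ensure_convex=True).reshape(-1,2)
           ~~~~~~~~~~~~~~~^^^^^^^^^^^^^^^^^^^^^^^^
cv2.error: OpenCV(4.12.0) /io/opencv/modules/imgproc/src/approx.cpp:987: error: (-215:Assertion failed) (curve.cols == 1 && curve.rows >= nsides) || (curve.rows == 1 && curve.cols >= nsides) in function 'approxPolyN'
```

```bash
cat > m.py <<'E'
from h import *
T=dict(np.load("top0.npz"));S=dict(np.load("scene0.npz"))
hs=lambda c,x,y:cv2.cvtColor(c["pixels"][y-1:y+1,x-1:x+1],cv2.COLOR_RGB2HSV)[0,0].tolist()
print([hs(T,x,y) for x,y in((246,167),(160,230),(327,190),(338,182))],[hs(S,x,y) for x,y in((333,243),(305,160),(286,271))])
def up(c,x,y,w,h,s): return cv2.resize(c["pixels"][y:y+h,x:x+w,::-1],(400,300),interpolation=cv2.INTER_CUBIC)
a=np.vstack([np.hstack([up(T,110,210,100,75,4),up(S,255,115,100,75,4)]),np.hstack([up(T,310,120,140,105,4),up(S,215,240,100,75,4)])])
cv2.imwrite("pics/crops.png",a)
def quad(m,n=4):
    h=cv2.convexHull(big(m)); return cv2.approxPolyN(h,n,ensure_convex=True).reshape(-1,2) if len(h)>=n else h.reshape(-1,2)
qm=quad(mask(T["pixels"],"orange",(195,115,300,215)));sm=quad(mask(S["pixels"],"orange",(280,195,385,290)))
print("mat",qm.tolist(),sm.tolist(),[plane(T,p,.003).round(4).tolist() for p in qm],[plane(S,p,.003).round(4).tolist() for p in sm])
print("mat centre tri",tri(T,qm.mean(0),S,sm.mean(0)))
for n in (4,6):
  for c,r,k in((T,(115,185,205,280),"top"),(S,(268,122,345,195),"scene")): print(k,n,quad(mask(c["pixels"],"blue",r),n).tolist())
for col,r in(("red",(315,165,345,205)),("yellow",(320,165,350,200))):
    cn=big(mask(T["pixels"],col,r));R=cv2.minAreaRect(cn);print(col,R,[plane(T,p,.123).round(4).tolist() for p in cv2.boxPoints(R)])
E
python3 m.py
```

```text
[[13, 216, 220], [109, 187, 176], [1, 199, 177], [23, 208, 211]] [[13, 165, 239], [110, 173, 205], [1, 176, 228]]
mat [[288, 140], [273, 208], [203, 193], [219, 125]] [[357, 268]] [[0.7642, -0.0314, 0.003], [0.5609, 0.009, 0.003], [0.6002, 0.2101, 0.003], [0.8049, 0.172, 0.003]] [[0.778, 0.04, 0.003]]
mat centre tri (array([ 0.74636393,  0.11027049, -0.14529501]), np.float64(0.05768534008472981))
top 4 [[200, 220], [169, 276], [121, 246], [150, 194]]
scene 4 [[348, 165], [302, 191], [261, 148], [307, 129]]
top 6 [[163, 201], [200, 220], [171, 272], [147, 262], [121, 246], [150, 195]]
scene 6 [[337, 155], [334, 173], [302, 191], [275, 163], [274, 143], [307, 129]]
red ((326.0094299316406, 185.2830047607422), (29.12043571472168, 3.7087347507476807), 74.05460357666016) [[0.6399, -0.112, 0.123], [0.6429, -0.1214, 0.123], [0.5678, -0.1424, 0.123], [0.5649, -0.133, 0.123]]
yellow ((336.51727294921875, 182.20693969726562), (18.908130645751953, 18.12029266357422), 66.80140686035156) [[0.6258, -0.1232, 0.123], [0.6462, -0.1675, 0.123], [0.5995, -0.1869, 0.123], [0.5794, -0.1428, 0.123]]
```

View pics/crops.png

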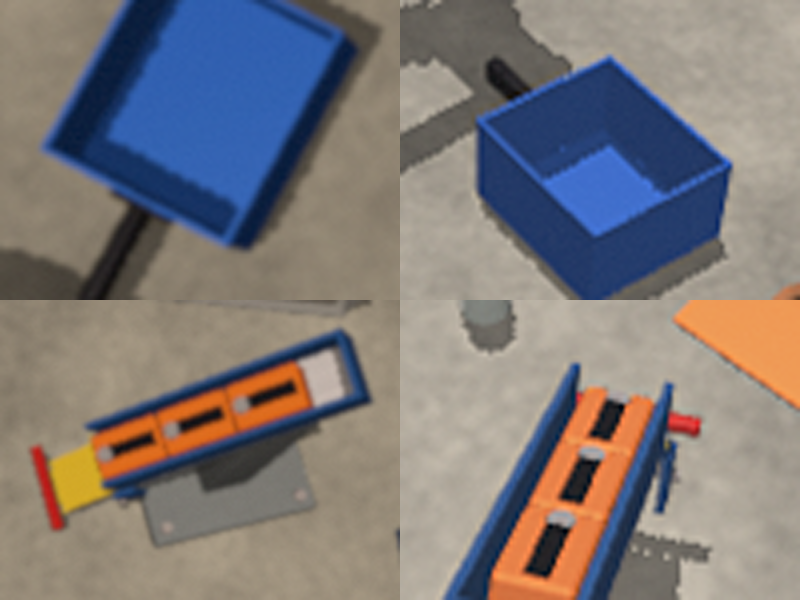

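The crops show the rim corners clearly. In the top view they are left (121,246.6), bottom (167,270), right (196,219) and top (150,194.5). In the scene view they are (307.4,129.1), (274.2,145.1), (302,174) and (337.4,155.4). The bar is whole in the top view, with its centre at (326,185).

Run:
```python
from h import *
from bench import telemetry
from scipy.spatial.transform import Rotation as Ro
T=dict(np.load("top0.npz"));S=dict(np.load("scene0.npz"))
A=[(121,246.6),(167,270),(195.9,219),(150.5,194.5)];B=[(307.4,129.1),(274.2,145.1),(302,174),(337.4,155.4)]
P=[]
for a,b in zip(A,B):
    p,e=tri(T,a,S,b);P.append(p);print(p.round(4),round(e,4))
P=np.array(P);c=P.mean(0);print("c",c,"topplane",np.mean([plane(T,a,.085) for a in A],0))
d=P[2]+P[3]-P[0]-P[1];e=P[0]+P[3]-P[1]-P[2]
print("len",np.linalg.norm(d)/2,np.linalg.norm(e)/2)
y1=np.arctan2(d[1],d[0]);y2=np.arctan2(-e[0],e[1]);print("yaws",np.degrees([y1,y2]))
# handle end in top & scene
p,e2=tri(T,(134,283),S,(278.5,132.5));print("handle end",p,e2)
hs=cv2.cvtColor(S["pixels"],cv2.COLOR_RGB2HSV)
m=((hs[...,0]>5)&(hs[...,0]<18)&(hs[...,1]>140)&(hs[...,2]>180)).astype(np.uint8)*255;m[:195]=0;m[290:]=0;m[:,:280]=0;m[:,385:]=0
sm=quad(m);qm=np.array([[288,140],[273,208],[203,193],[219,125]])
print("mat",sm.tolist(),[plane(S,p,.003).round(3).tolist() for p in sm])
print("matc",np.mean([plane(T,p,.003) for p in qm],0),np.mean([plane(S,p,.003) for p in sm],0))
o=sorted(qm.tolist(),key=lambda p:plane(T,p,0)[1]);s2=sorted(sm.tolist(),key=lambda p:plane(S,p,0)[1])
for a,b in zip(o,s2):print(tri(T,a,S,b)[0].round(4))
s=telemetry.sense();q=s["ee_rot"];print(Ro.from_quat(np.r_[q[1:],q[0]]).as_matrix().round(3).tolist())
```

```text
[0.4359 0.4084 0.0849] 0.0018
[0.3765 0.2843 0.0853] 0.0002
[0.5128 0.2156 0.0834] 0.0002
[0.5765 0.3394 0.0872] 0.0017
c [0.47544866 0.31191292 0.08520701] topplane [0.47509056 0.31170049 0.085     ]
len 0.1546168652226276 0.13843282490053568
yaws [-26.44626132 -26.41167805]
handle end [0.34224605 0.37578008 0.05456421] 0.0009439054801593128
mat [[382, 237], [343, 287], [283, 245], [325, 201]] [[0.805, 0.173, 0.003], [0.766, -0.033, 0.003], [0.561, 0.006, 0.003], [0.6, 0.216, 0.003]]
matc [0.68254632 0.08991388 0.003     ] [0.6828831  0.09074434 0.003     ]
[ 0.7656 -0.0313  0.    ]
[0.5606 0.0084 0.0006]
[0.8048 0.172  0.0043]
[0.6001 0.2101 0.009 ]
[[-0.954, 0.301, -0.001], [0.301, 0.954, -0.002], [0.0, -0.002, -1.0]]
```

The measurements agree: rim height is 85 mm, tray centre (0.4755, 0.312) with yaw −26.4°, mat centre (0.683, 0.090). The handle grip point is (0.366, 0.366, 0.05). I'll move above the handle.

```bash
python3 -m creep '-0.048 -0.028 0.018 0.031 0.093; -0.096 -0.056 0.035 0.062 0.093; -0.144 -0.084 0.053 0.093 0.093; -0.192 -0.112 0.07 0.124 0.093; -0.2394 -0.1405 0.088 0.155 0.093'; python3 -m creep '0 0 0 0 0.093'
python3 - <<'E'
from h import *
from bench import cams,telemetry
from scipy.spatial.transform import Rotation as Ro
c=cams.camera("wrist");cv2.imwrite("pics/w1.png",c["pixels"][:,:,::-1]);np.savez("w1.npz",**c)
s=telemetry.sense();q=s["ee_rot"];print(s["eef_pos"],s["q"]);print(Ro.from_quat(np.r_[q[1:],q[0]]).as_matrix().round(4).tolist())
for X in [(.366,.366,.063),(.335,.3816,.05)]:
    v=c["R"]@np.array(X)+c["t"];print(v[:2]/v[2]*c["fx"]+[c["cx"],c["cy"]])
E
```

```text
time_s: 0.72
eef_pos: [0.3674, 0.3645, 0.1299]
ee_rot: [-0.0, 0.229, 0.973, -0.0]
contact_force: [-0.1, 0.3, 0.5]
width: 0.0931
grasp_force: 0.0
time_s: 0.85
eef_pos: [0.3676, 0.3625, 0.1285]
ee_rot: [-0.001, 0.231, 0.973, -0.002]
contact_force: [0.1, 1.1, 1.6]
width: 0.0933
grasp_force: 0.0
[0.36689869 0.36439091 0.12953857] [ 6.82686867e-01 -3.11665985e-02  1.82033524e+00  1.48472848e-04
  1.35468719e+00 -4.23880621e-01]
[[-0.8942, 0.4478, -0.0018], [0.4478, 0.8942, -0.0013], [0.0011, -0.002, -1.0]]
[280.09077797 224.12593457]
[280.12027138 171.45769111]
```

View pics/w1.png

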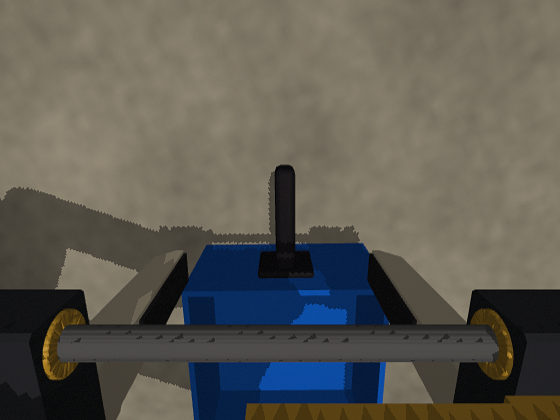

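The wrist view shows the handle centred at column 285, against 280 predicted, with its end at row 167. That puts the estimate about 2 mm out sideways. I'll work out the sign of the correction before descending.

Run:
```python
from h import *
c=dict(np.load("w1.npz"));Rt=np.array([[-0.8942, 0.4478, -0.0018], [0.4478, 0.8942, -0.0013], [0.0011, -0.002, -1.0]])
p=np.array([plane(c,x,.063) for x in((285,175),(285,245))]);print(p)
tcp=np.array([0.36690,0.36439,0.1295])
ax=np.array([.8957,-.4446,0]);g=plane(c,(285,167),.055)+ax*.035;print(g,Rt.T@(g-tcp), np.degrees(np.arctan2(*(p[1]-p[0])[[1,0]])))
```

```text
[[0.3366306  0.38438146 0.063     ]
 [0.38143382 0.36215151 0.063     ]]
[0.36434232 0.37077362 0.055     ] [0.00506371 0.0047119  0.07449631] -26.389159647045123
```

```bash
python3 -m creep '0.002 0.003 0.04 0 0.093; 0.002 0.003 0.08 0 0.093; 0.002 0.003 0.098 0 0.093; 0.002 0.003 0.098 0 0.093'; python3 -m creep '0 0 0 0 0.005; 0 0 0 0 0.005; 0 0 0 0 0.005; 0 0 0 0 0.005; 0 0 0 0 0.005' 45
```

```text
time_s: 1.4
eef_pos: [0.3649, 0.3698, 0.0318]
ee_rot: [-0.001, 0.228, 0.974, -0.001]
contact_force: [0.4, -0.1, -0.4]
width: 0.093
grasp_force: 0.0
time_s: 2.02
eef_pos: [0.3662, 0.3697, 0.0328]
ee_rot: [0.0, 0.228, 0.974, 0.0]
contact_force: [0.2, -0.4, 0.2]
width: 0.0475
grasp_force: 0.0
```

```bash
python3 -m creep '0 0 0 0 0.005; 0 0 0 0 0.005; 0 0 0 0 0.005; 0 0 0 0 0.005; 0 0 0 0 0.005'; python3 -m creep '0 0 0 0 0.005; 0 0 0 0 0.005'
```

```text
time_s: 2.65
eef_pos: [0.3661, 0.3697, 0.0326]
ee_rot: [-0.0, 0.228, 0.974, 0.0]
contact_force: [0.7, 1.1, -0.9]
width: 0.0138
grasp_force: 45.0
time_s: 2.9
eef_pos: [0.3661, 0.3697, 0.0326]
ee_rot: [0.0, 0.228, 0.974, -0.0]
contact_force: [-0.2, 0.1, -1.8]
width: 0.0136
grasp_force: 45.0
```

```bash
python3 -m creep '0 0 -0.02 0 0.005; 0 0 -0.05 0 0.005; 0 0 -0.08 0 0.005; 0 0 -0.08 0 0.005'
python3 - <<'E'
from h import *
from bench import telemetry
from scipy.spatial.transform import Rotation as Ro
T=dict(np.load("top0.npz"));S=dict(np.load("scene0.npz"))
s=telemetry.sense();q=s["ee_rot"];print(s["q"]);Rt=Ro.from_quat(np.r_[q[1:],q[0]]).as_matrix();print(Rt.round(4).tolist())
cn=big(mask(T["pixels"],"red",(315,165,345,205)));b=cv2.boxPoints(cv2.minAreaRect(cn));print(b)
for p in b:print(tri(T,p,S,(290.5,271))[0].round(4),end=" ")
for p in((255,252),(294,251),(345,257)):print("vial",plane(T,p,.085).round(3))
print("tape",plane(T,(187,157),.04).round(3))
u=np.array([.27,-.963]);v=np.array([.963,.27]);
for z in(.16,.19):
    r=plane(T,(336.5,182.2),z)[:2]-[.604,-.127];print("fence",r@u,r@v)
g=np.array([.521,.170,.1126]);d=g-s["eef_pos"];print("tool shift to standoff",Rt.T@d)
E
```

```text
time_s: 3.4
eef_pos: [0.3677, 0.371, 0.1153]
ee_rot: [0.001, 0.228, 0.974, 0.002]
contact_force: [0.1, 0.3, -1.8]
width: 0.0136
grasp_force: 45.0
[ 6.91645465e-01 -1.04185391e-02  1.82709809e+00  9.39258083e-05
  1.31987196e+00 -4.18312956e-01]
[[-0.8957, 0.4447, 0.0038], [0.4447, 0.8957, 0.0033], [-0.002, 0.0046, -1.0]]
[[320.2264  171.79243]
 [323.79245 170.77357]
 [331.79245 198.77357]
 [328.2264  199.79243]]
[ 0.6429 -0.1127  0.1133] [ 0.6443 -0.1197  0.1253] [ 0.6071 -0.1256  0.0932] [ 0.6054 -0.1184  0.0801] vial [0.428 0.056 0.085]
vial [ 0.432 -0.047  0.085]
vial [ 0.419 -0.182  0.085]
tape [0.695 0.255 0.04 ]
fence 0.021528351274491132 -0.006019280896610246
fence 0.01521145871160982 -0.011512761789181683
tool shift to standoff [-0.22670434 -0.11186305  0.00260171]
```

Run:
```python
from h import *
T=dict(np.load("top0.npz"));S=dict(np.load("scene0.npz"))
P=np.array([tri(T,a,S,b)[0] for a,b in zip([(355.85,171.1),(379.65,162.35),(404.85,152.9)],[(266.5,268),(260,284.5),(251.3,302)])])
print(P.round(4)); d=P[2]-P[0];print("slope",np.degrees(np.arctan2(d[2],np.hypot(*d[:2]))),"yaw",np.degrees(np.arctan2(d[1],d[0])))
u=np.array([.27,-.963]);v=np.array([.963,.27])
for p in P: print((p[:2]-[.604,-.127])@u,(p[:2]-[.604,-.127])@v)
# bar centre with z .123/.119, foot/chute walls
print(plane(T,(326,185.3),.12))
q=quad(mask(T["pixels"],"blue",(330,125,445,200)));print(q.tolist())
```

```text
[[ 0.6189 -0.186   0.2245]
 [ 0.6342 -0.2376  0.2533]
 [ 0.6481 -0.2889  0.2875]]
slope 30.4923724201587 yaw -74.1422753160059
0.06082153197479307 -0.0016178248381903439
0.1146521991745547 -0.0007707373157867747
0.16784141694638763 -0.0012524378301926233
[ 0.60431672 -0.12762836  0.12      ]
[[438, 154], [349, 191], [342, 163], [430, 130]]
```

The clips triangulate onto the bar's centreline: feeder yaw −74.2°, lateral offset 1 mm, slope ~31°. I'll carry the tray to a standoff in front of the bar.

```bash
python3 -m creep '-0.03 -0.012 -0.03 0.1 0.005; -0.08 -0.038 -0.03 0.28 0.005; -0.135 -0.066 -0.03 0.46 0.005; -0.185 -0.092 -0.03 0.65 0.005; -0.2262 -0.1116 -0.03 0.834 0.005'; python3 -m creep '0 0 0 0 0.005; 0 0 0 0 0.005';python3 - <<'E'
from bench import telemetry,cams
import numpy as np,cv2
from scipy.spatial.transform import Rotation as Ro
s=telemetry.sense();q=s["ee_rot"];print(s["eef_pos"],s["q"]);print(Ro.from_quat(np.r_[q[1:],q[0]]).as_matrix().round(4).tolist())
c=cams.camera("top");cv2.imwrite("pics/t2.png",c["pixels"][:,:,::-1]);np.savez("t2.npz",**c)
E
```

```text
time_s: 4.03
eef_pos: [0.5193, 0.167, 0.1408]
ee_rot: [-0.001, 0.606, 0.795, -0.001]
contact_force: [0.4, 1.0, -1.5]
width: 0.0138
grasp_force: 45.0
time_s: 4.28
eef_pos: [0.5182, 0.1692, 0.1411]
ee_rot: [-0.001, 0.603, 0.798, -0.001]
contact_force: [0.1, 0.5, 0.1]
width: 0.0137
grasp_force: 45.0
[0.51816835 0.16915993 0.14113637] [ 2.21152402e-01  3.47076928e-02  1.73244966e+00  4.79892820e-04
  1.37682147e+00 -5.58410844e-02]
[[-0.2734, 0.9619, -0.0024], [0.9619, 0.2734, -0.0001], [0.0006, -0.0024, -1.0]]
```

View pics/t2.png

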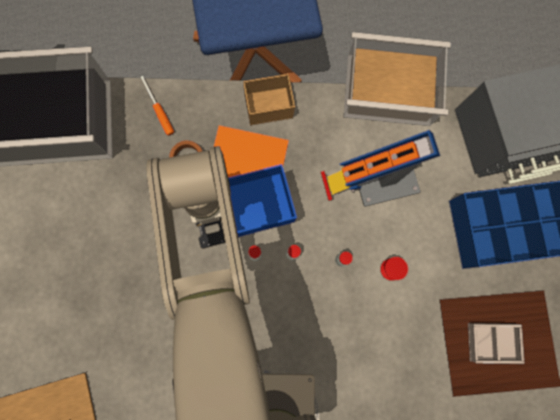

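The top view shows the tray aligned with the feeder: its end wall is at about (290,192), the bar at (326,185), and the vials are untouched. Next I lower it and approach.

```bash
python3 -m creep '0 0 0.03 0 0.005; -0.01 0 0.057 0 0.005; -0.04 0 0.057 0 0.005; -0.065 0 0.057 0 0.005; -0.08 0 0.057 0 0.005'; python3 -m creep '0 0 0 0 0.005; 0 0 0 0 0.005'
```

```text
time_s: 4.95
eef_pos: [0.5405, 0.0925, 0.0853]
ee_rot: [-0.0, 0.602, 0.798, -0.0]
contact_force: [-0.2, 0.5, -1.1]
width: 0.0137
grasp_force: 45.0
time_s: 5.2
eef_pos: [0.5407, 0.0931, 0.0856]
ee_rot: [-0.0, 0.603, 0.798, 0.0]
contact_force: [-0.1, 0.1, -1.9]
width: 0.0137
grasp_force: 45.0
```

Run:
```python
from bench import cams
import cv2,numpy as np
c=cams.camera("scene");np.savez("s3.npz",**c);cv2.imwrite("pics/s3.png",cv2.resize(c["pixels"][190:370,180:420,::-1],(800,600),interpolation=cv2.INTER_CUBIC))
```

```text
(no output)
```

View pics/s3.png

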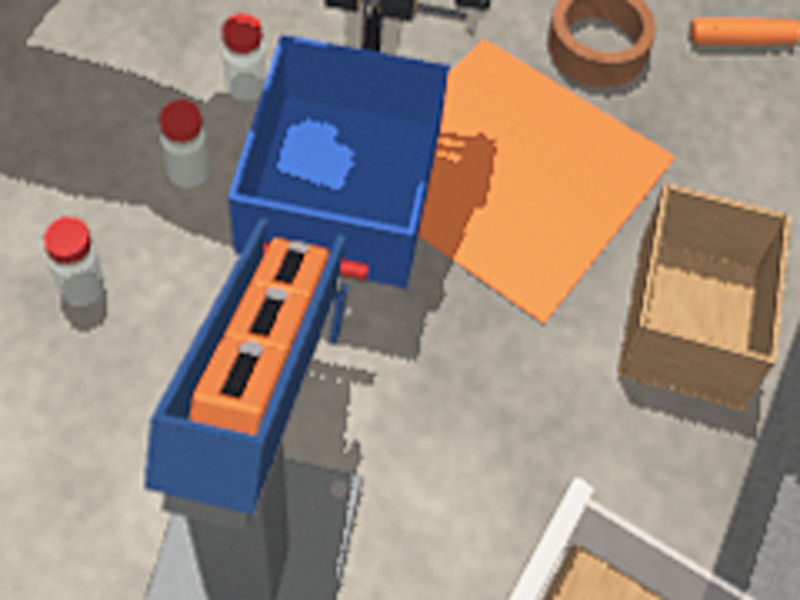

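The tray sits centred at the mouth, its end wall just short of the bar (bar end at crop (355,268)). I'll advance gently and feel for contact.

```bash
python3 -m creep '-0.006 0 0 0 0.005; -0.012 0 0 0 0.005; -0.018 0 0 0 0.005; -0.024 0 0 0 0.005; -0.03 0 0 0 0.005'; python3 -m creep '-0.005 0 0 0 0.005; -0.01 0 0 0 0.005;-0.015 0 0 0 0.005;-0.015 0 0 0 0.005'
```

```text
time_s: 5.88
eef_pos: [0.5488, 0.0635, 0.0853]
ee_rot: [-0.001, 0.603, 0.798, 0.0]
contact_force: [-0.6, 4.8, -2.2]
width: 0.0139
grasp_force: 45.0
time_s: 6.38
eef_pos: [0.5533, 0.0485, 0.0856]
ee_rot: [0.0, 0.603, 0.798, -0.0]
contact_force: [-1.0, 3.9, -2.3]
width: 0.0139
grasp_force: 45.0
```

```bash
python3 -m creep '-0.004 0 0 0 0.005; -0.008 0 0 0 0.005; -0.012 0 0 0 0.005; -0.012 0 0 0 0.005'; python3 -m creep '-0.003 0 0 0 0.005; -0.003 0 0 0 0.005'
```

```text
time_s: 6.88
eef_pos: [0.5566, 0.037, 0.0856]
ee_rot: [0.0, 0.603, 0.798, -0.0]
contact_force: [-1.0, 4.1, -2.3]
width: 0.0137
grasp_force: 45.0
time_s: 7.12
eef_pos: [0.5573, 0.0343, 0.0856]
ee_rot: [0.0, 0.603, 0.798, -0.0]
contact_force: [-0.6, 4.1, -2.0]
width: 0.0139
grasp_force: 45.0
```

```bash
for i in 1 2; do :; done; python3 -m creep '-0.003 0 0 0 0.005; -0.003 0 0 0 0.005'; python3 -m creep '-0.002 0 0 0 0.005; -0.002 0 0 0 0.005'; python3 -m creep '-0.002 0 0 0 0.005; -0.002 0 0 0 0.005'
```

```text
time_s: 7.38
eef_pos: [0.5581, 0.0315, 0.0856]
ee_rot: [-0.0, 0.603, 0.798, -0.0]
contact_force: [-0.9, 4.0, -2.4]
width: 0.0137
grasp_force: 45.0
time_s: 7.62
eef_pos: [0.5586, 0.0296, 0.0856]
ee_rot: [-0.0, 0.603, 0.798, -0.0]
contact_force: [-0.9, 4.9, -2.0]
width: 0.0137
grasp_force: 45.0
time_s: 7.88
eef_pos: [0.5592, 0.0277, 0.0856]
ee_rot: [-0.0, 0.603, 0.798, 0.0]
contact_force: [-1.9, 4.2, -2.6]
width: 0.0136
grasp_force: 45.0
```

Still on the spring, about 49 mm into the push. I'll keep going in small steps.

```bash
python3 -m creep '-0.002 0 0 0 0.005; -0.002 0 0 0 0.005'; python3 -m creep '-0.002 0 0 0 0.005; -0.002 0 0 0 0.005'
```

```text
time_s: 8.12
eef_pos: [0.5597, 0.0258, 0.0856]
ee_rot: [-0.0, 0.603, 0.798, -0.0]
contact_force: [-2.2, 4.1, -3.2]
width: 0.0144
grasp_force: 45.0
time_s: 8.38
eef_pos: [0.5603, 0.0239, 0.0857]
ee_rot: [-0.0, 0.603, 0.798, 0.0]
contact_force: [-1.4, 4.2, -2.8]
width: 0.0141
grasp_force: 45.0
```

```bash
python3 -m creep '-0.002 0 0 0 0.005; -0.002 0 0 0 0.005'; python3 -m creep '-0.002 0 0 0 0.005; -0.002 0 0 0 0.005'
python3 - <<'E'
from bench import cams
import cv2,numpy as np
c=cams.camera("top");d=cams.camera("scene")
a=cv2.resize(c["pixels"][120:270,220:420,::-1],(400,300),interpolation=cv2.INTER_CUBIC);b=cv2.resize(d["pixels"][220:340,200:360,::-1],(400,300),interpolation=cv2.INTER_CUBIC)
cv2.imwrite("pics/g4.png",np.hstack([a,b]))
E
```

```text
time_s: 8.62
eef_pos: [0.5608, 0.022, 0.0856]
ee_rot: [0.0, 0.603, 0.798, 0.0]
contact_force: [-1.4, 5.1, -2.4]
width: 0.0138
grasp_force: 45.0
time_s: 8.88
eef_pos: [0.5613, 0.02, 0.0856]
ee_rot: [-0.0, 0.603, 0.798, -0.0]
contact_force: [-1.0, 4.5, -2.5]
width: 0.0139
grasp_force: 45.0
```

View pics/g4.png

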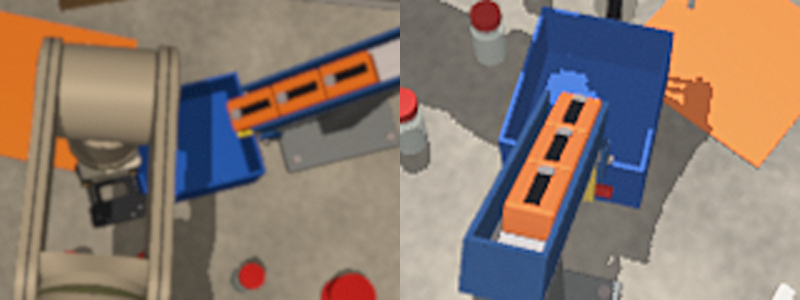

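The gate is mostly folded down and the leading clip is at the lip (left crop (250,107)), but the clips are still held. I'll continue to the stop.

```bash
python3 -m creep '-0.002 0 0 0 0.005; -0.002 0 0 0 0.005'; python3 -m creep '-0.002 0 0 0 0.005; -0.002 0 0 0 0.005'
```

```text
time_s: 9.22
eef_pos: [0.5619, 0.0181, 0.0856]
ee_rot: [-0.0, 0.603, 0.798, -0.0]
contact_force: [-1.8, 4.8, -2.1]
width: 0.0138
grasp_force: 45.0
time_s: 9.48
eef_pos: [0.5624, 0.0162, 0.0856]
ee_rot: [-0.0, 0.603, 0.798, -0.0]
contact_force: [-1.4, 4.0, -4.4]
width: 0.0135
grasp_force: 45.0
```

```bash
python3 -m creep '-0.0015 0 0 0 0.005; -0.0015 0 0 0 0.005'; python3 -m creep '-0.0015 0 0 0 0.005; -0.0015 0 0 0 0.005'
```

```text
time_s: 9.72
eef_pos: [0.5628, 0.0148, 0.0856]
ee_rot: [-0.0, 0.603, 0.798, -0.0]
contact_force: [-1.3, 5.1, -3.1]
width: 0.014
grasp_force: 45.0
time_s: 9.98
eef_pos: [0.5632, 0.0134, 0.0856]
ee_rot: [-0.0, 0.603, 0.798, 0.0]
contact_force: [-2.3, 5.9, -3.1]
width: 0.0136
grasp_force: 45.0
```

```bash
python3 -m creep '-0.0015 0 0 0 0.005; -0.0015 0 0 0 0.005'
python3 - <<'E'
from bench import cams
import cv2,numpy as np
c=cams.camera("top");d=cams.camera("scene")
a=cv2.resize(c["pixels"][120:270,220:420,::-1],(400,300),interpolation=cv2.INTER_CUBIC);b=cv2.resize(d["pixels"][220:340,200:360,::-1],(400,300),interpolation=cv2.INTER_CUBIC)
cv2.imwrite("pics/g5.png",np.hstack([a,b]))
E
```

```text
time_s: 10.22
eef_pos: [0.5636, 0.012, 0.0856]
ee_rot: [-0.0, 0.603, 0.798, 0.0]
contact_force: [-2.1, 5.8, -2.3]
width: 0.0139
grasp_force: 45.0
```

View pics/g5.png

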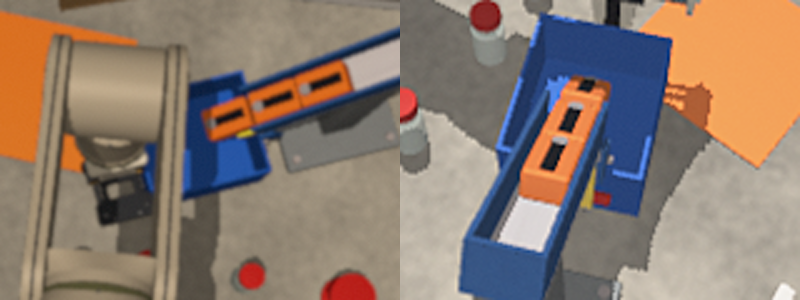

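The clips are creeping out with the folding fence (lead clip at left crop (228,122)), but the stop isn't reached yet. Continuing.

```bash
python3 -m creep '-0.002 0 0 0 0.005; -0.002 0 0 0 0.005'; python3 -m creep '-0.002 0 0 0 0.005; -0.002 0 0 0 0.005'
```

```text
time_s: 10.58
eef_pos: [0.564, 0.0102, 0.0855]
ee_rot: [-0.0, 0.603, 0.798, -0.0]
contact_force: [-1.0, 6.4, -2.2]
width: 0.0135
grasp_force: 45.0
time_s: 10.82
eef_pos: [0.5644, 0.0083, 0.0853]
ee_rot: [-0.0, 0.603, 0.798, -0.0]
contact_force: [-1.4, 5.6, -3.5]
width: 0.0137
grasp_force: 45.0
```

```bash
python3 -m creep '-0.0015 0 0 0 0.005; -0.0015 0 0 0 0.005'; python3 -m creep '-0.0015 0 0 0 0.005; -0.0015 0 0 0 0.005'
```

```text
time_s: 11.08
eef_pos: [0.5649, 0.0068, 0.0853]
ee_rot: [-0.0, 0.603, 0.798, -0.0]
contact_force: [-1.8, 5.6, -4.1]
width: 0.0135
grasp_force: 45.0
time_s: 11.32
eef_pos: [0.565, 0.0063, 0.0853]
ee_rot: [-0.001, 0.603, 0.798, 0.0]
contact_force: [-2.4, 9.6, -2.3]
width: 0.0138
grasp_force: 45.0
```

The force jumps and the motion lags, so this is the stop. I'll add a touch more and hold.

```bash
python3 -m creep '-0.001 0 0 0 0.005; -0.001 0 0 0 0.005'; python3 -m creep '0 0 0 0 0.005; 0 0 0 0 0.005;0 0 0 0 0.005; 0 0 0 0 0.005;0 0 0 0 0.005'
python3 - <<'E'
from bench import cams
import cv2,numpy as np
c=cams.camera("top");d=cams.camera("scene")
a=cv2.resize(c["pixels"][120:270,220:420,::-1],(400,300),interpolation=cv2.INTER_CUBIC);b=cv2.resize(d["pixels"][220:340,200:360,::-1],(400,300),interpolation=cv2.INTER_CUBIC)
cv2.imwrite("pics/g6.png",np.hstack([a,b]))
E
```

```text
time_s: 11.58
eef_pos: [0.5651, 0.006, 0.0853]
ee_rot: [-0.001, 0.603, 0.798, 0.001]
contact_force: [-3.6, 13.2, -2.5]
width: 0.0137
grasp_force: 45.0
time_s: 12.2
eef_pos: [0.5651, 0.006, 0.0853]
ee_rot: [-0.001, 0.603, 0.798, 0.0]
contact_force: [-4.0, 12.7, -1.8]
width: 0.0138
grasp_force: 45.0
```

View pics/g6.png

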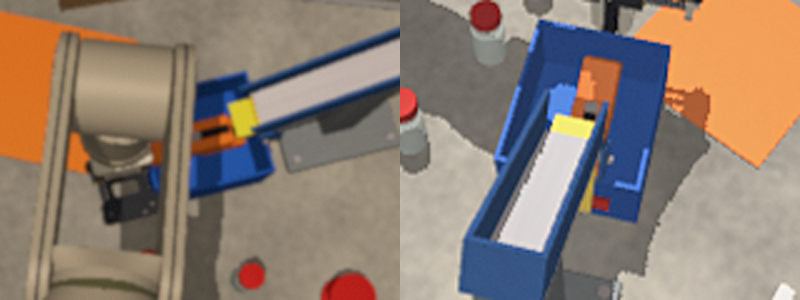

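At a stop force of ~13 N the chute is empty and the clips are in the tray (one visible at left crop (205,130)). I'll withdraw straight back.

```bash
python3 -m creep '0.006 0 0 0 0.005; 0.014 0 0 0 0.005; 0.024 0 0 0 0.005; 0.036 0 0 0 0.005;0.048 0 0 0 0.005'; python3 -m creep '0.015 0 0 0 0.005; 0.035 0 0 0 0.005;0.055 0 0 0 0.005; 0.075 0 0 0 0.005;0.09 0 0 0 0.005'; python3 -m creep '0 0 0 0 0.005;0 0 0 0 0.005'
python3 - <<'E'
from bench import cams,telemetry
import cv2,numpy as np
from scipy.spatial.transform import Rotation as Ro
c=cams.camera("top");d=cams.camera("scene")
a=cv2.resize(c["pixels"][120:270,220:420,::-1],(400,300),interpolation=cv2.INTER_CUBIC);b=cv2.resize(d["pixels"][175:325,200:400,::-1],(400,300),interpolation=cv2.INTER_CUBIC)
cv2.imwrite("pics/g7.png",np.hstack([a,b]))
s=telemetry.sense();q=s["ee_rot"];Rt=Ro.from_quat(np.r_[q[1:],q[0]]).as_matrix();print(s["eef_pos"],Rt.round(4).tolist())
a=np.radians(-11);g=np.array([.683,.090])-.1237*np.array([np.cos(a),np.sin(a)]);print(g,Rt.T@(np.r_[g,s["eef_pos"][2]]-s["eef_pos"]))
E
```

```text
time_s: 12.92
eef_pos: [0.553, 0.0508, 0.086]
ee_rot: [0.001, 0.603, 0.798, 0.0]
contact_force: [-1.2, 2.7, -2.1]
width: 0.0137
grasp_force: 45.0
time_s: 13.55
eef_pos: [0.5278, 0.1384, 0.0856]
ee_rot: [0.0, 0.603, 0.798, -0.0]
contact_force: [-0.1, 0.5, -3.3]
width: 0.0141
grasp_force: 45.0
time_s: 13.8
eef_pos: [0.5284, 0.1367, 0.0856]
ee_rot: [0.0, 0.603, 0.798, -0.0]
contact_force: [0.6, -0.4, -3.6]
width: 0.0138
grasp_force: 45.0
[0.52847166 0.13633359 0.0856309 ] [[-0.2719, 0.9623, 0.0001], [0.9623, 0.2719, -0.0003], [-0.0003, -0.0, -1.0]]
[0.56157272 0.11360307] [-3.08733399e-02  2.56747497e-02  8.19530720e-06]
```

View pics/g7.png

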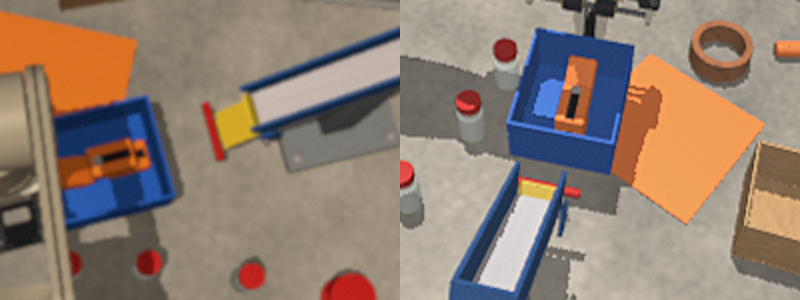

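The gate has sprung shut (fence yellow at (237,118), bar at (213,132) in the left crop). The tray weight is up ~1.7 N, which fits three clips. Now I'll turn it over the mat and align.

```bash
python3 -m creep '-0.002 0.002 0 -0.07 0.005; -0.005 0.005 0 -0.19 0.005; -0.009 0.008 0 -0.32 0.005; -0.013 0.011 0 -0.44 0.005; -0.016 0.013 0 -0.55 0.005'; python3 -m creep '0 0 0 -0.11 0.005; 0 0 0 -0.23 0.005; 0 0 0 -0.36 0.005; 0 0 0 -0.48 0.005; 0 0 0 -0.553 0.005'; python3 -m creep '0 0 0 0 0.005;0 0 0 0 0.005'
cat > w.py <<'E'
from h import *
from bench import telemetry
from scipy.spatial.transform import Rotation as Ro
s=telemetry.sense();q=s["ee_rot"];Rt=Ro.from_quat(np.r_[q[1:],q[0]]).as_matrix();print(s["eef_pos"],Rt.round(4).tolist())
a=np.radians(-11);g=np.array([.683,.090])-.1237*np.array([np.cos(a),np.sin(a)]);print(g,Rt.T@(np.r_[g,s["eef_pos"][2]]-s["eef_pos"]))
E
python3 w.py
```

```text
time_s: 14.52
eef_pos: [0.5454, 0.1241, 0.0855]
ee_rot: [-0.0, 0.363, 0.932, -0.0]
contact_force: [-0.2, 0.4, -3.0]
width: 0.0138
grasp_force: 45.0
time_s: 15.15
eef_pos: [0.5452, 0.1242, 0.0855]
ee_rot: [-0.0, 0.095, 0.996, -0.0]
contact_force: [0.5, -0.2, -3.3]
width: 0.0137
grasp_force: 45.0
time_s: 15.4
eef_pos: [0.5451, 0.1246, 0.0856]
ee_rot: [-0.0, 0.097, 0.995, -0.0]
contact_force: [0.2, -0.1, -2.8]
width: 0.0136
grasp_force: 45.0
[0.54513257 0.12462426 0.08555607] [[-0.9812, 0.1929, -0.0002], [0.1929, 0.9812, -0.0002], [0.0002, -0.0002, -1.0]]
[0.56157272 0.11360307] [-1.82571791e-02 -7.64332909e-03 -1.83929258e-06]
```

```bash
python3 -m creep '-0.009 -0.004 0 0 0.005; -0.018 -0.0076 0 0 0.005; -0.018 -0.0076 0.015 0 0.005; -0.018 -0.0076 0.03 0 0.005; -0.018 -0.0076 0.04 0 0.005'; python3 -m creep '0 0 0 0 0.005;0 0 0 0 0.005'; python3 w.py
python3 - <<'E'
from h import *
from bench import cams
S=cams.camera("scene");np.savez("s8.npz",**S)
m=mask(S["pixels"],"blue",(270,165,400,280))
print(quad(m,6).tolist())
z=.0125+.085
for p in quad(m,6):print(plane(S,p,z).round(3))
# orange area inside tray hull
hull=np.zeros_like(m);cv2.fillConvexPoly(hull,cv2.convexHull(big(m)),255)
im=cv2.cvtColor(S["pixels"],cv2.COLOR_RGB2HSV);o=((im[...,0]>5)&(im[...,0]<18)&(im[...,1]>130)).astype(np.uint8)*255&cv2.erode(hull,np.ones((7,7)))
n,l,st,ce=cv2.connectedComponentsWithStats(o);print(st.tolist())
E
```

```text
time_s: 16.02
eef_pos: [0.5599, 0.1141, 0.0433]
ee_rot: [-0.001, 0.096, 0.995, -0.0]
contact_force: [-1.5, 0.1, 1.0]
width: 0.0136
grasp_force: 45.0
time_s: 16.27
eef_pos: [0.5614, 0.1143, 0.0458]
ee_rot: [0.0, 0.096, 0.995, 0.0]
contact_force: [0.3, 0.8, -3.0]
width: 0.0135
grasp_force: 45.0
[0.56139026 0.11431622 0.04579568] [[-0.9817, 0.1905, 0.0001], [0.1905, 0.9817, 0.0], [-0.0001, 0.0001, -1.0]]
[0.56157272 0.11360307] [-3.14937501e-04 -6.65344344e-04 -1.93578107e-08]
[[374, 223], [367, 239], [341, 271], [296, 239], [299, 221], [328, 194]]
[0.773 0.137 0.098]
[0.774 0.078 0.098]
[ 0.751 -0.043  0.098]
[ 0.609 -0.013  0.098]
[0.589 0.043 0.098]
[0.619 0.17  0.097]
[[0, 0, 560, 420, 234474], [311, 213, 46, 40, 726]]
```

The rim corners put the tray centre at (0.681, 0.090), on target. Setting down gently.

```bash
python3 -m creep '0 0 0.004 0 0.005; 0 0 0.0075 0 0.005; 0 0 0.009 0 0.005; 0 0 0.009 0 0.005'; python3 -m creep '0 0 0.001 0 0.005;0 0 0.001 0 0.005'
```

```text
time_s: 16.82
eef_pos: [0.5615, 0.1143, 0.0368]
ee_rot: [0.0, 0.096, 0.995, 0.0]
contact_force: [-4.1, 0.5, 2.3]
width: 0.0136
grasp_force: 45.0
time_s: 17.08
eef_pos: [0.5616, 0.1143, 0.0359]
ee_rot: [0.0, 0.096, 0.995, 0.0]
contact_force: [-3.3, 0.3, 2.6]
width: 0.0132
grasp_force: 45.0
```

Contact: the vertical force reversed. I'll release and rise straight up.

```bash
python3 -m creep '0 0 0 0 0.06; 0 0 0 0 0.06; 0 0 0 0 0.06; 0 0 0 0 0.06; 0 0 0 0 0.06'; python3 -m creep '0 0 0 0 0.06; 0 0 0 0 0.06; 0 0 0 0 0.06'; python3 -m creep '0 0 -0.02 0 0.06; 0 0 -0.05 0 0.06; 0 0 -0.09 0 0.06; 0 0 -0.14 0 0.06; 0 0 -0.19 0 0.06'
```

```text
time_s: 17.7
eef_pos: [0.5614, 0.1141, 0.0356]
ee_rot: [0.0, 0.096, 0.995, -0.0]
contact_force: [0.2, 0.1, 0.1]
width: 0.0578
grasp_force: 0.0
time_s: 18.08
eef_pos: [0.5614, 0.1142, 0.0357]
ee_rot: [0.0, 0.096, 0.995, 0.0]
contact_force: [-0.5, 0.8, -0.7]
width: 0.0604
grasp_force: 0.0
time_s: 18.7
eef_pos: [0.5613, 0.1142, 0.2289]
ee_rot: [0.001, 0.096, 0.995, 0.0]
contact_force: [0.9, 0.5, -0.4]
width: 0.0599
grasp_force: 0.0
```

```bash
python3 -m creep '0.05 0.0 0 0 0.06; 0.1 0 0 0 0.06; 0.15 0 0 0 0.06; 0.15 0 0 0 0.06'
python3 - <<'E'
from h import *
from bench import cams
S=cams.camera("scene");T=cams.camera("top")
im=S["pixels"]
m=mask(im,"blue",(270,165,400,285));q=quad(m,6);print(q.tolist());print([plane(S,p,.088).round(3).tolist() for p in q])
for c in(S,T):
    roi=(270,165,400,285) if c is S else (195,100,310,225)
    m=mask(c["pixels"],"blue",roi);hull=np.zeros_like(m);cv2.fillConvexPoly(hull,cv2.convexHull(big(m)),255)
    h=cv2.cvtColor(c["pixels"],cv2.COLOR_RGB2HSV);o=((h[...,0]>3)&(h[...,0]<18)&(h[...,1]>130)).astype(np.uint8)*255&cv2.erode(hull,np.ones((7,7)))
    d=((h[...,2]<45)).astype(np.uint8)*255&cv2.erode(hull,np.ones((7,7)))
    for k in(o,d):
        st=cv2.connectedComponentsWithStats(k)[2][1:];print(st[st[:,4]>8].tolist())
print("top tray",quad(mask(T["pixels"],"blue",(195,100,310,225)),6).tolist())
T0=dict(np.load("top0.npz"))
for p in((255,252),(294,251),(345,257),(394,268)):
    x,y=p;r=(x-14,y-14,x+15,y+15)
    print([np.round(cv2.minEnclosingCircle(big(mask(t["pixels"],"red",r)))[0],1).tolist() for t in(T0,T)])
E
```

```text
time_s: 19.2
eef_pos: [0.412, 0.1434, 0.2271]
ee_rot: [0.001, 0.095, 0.995, 0.0]
contact_force: [0.5, -0.7, -0.5]
width: 0.0602
grasp_force: 0.0
[[373, 223], [367, 240], [341, 271], [298, 241], [298, 222], [328, 195]]
[[0.77, 0.143, 0.088], [0.775, 0.082, 0.088], [0.75, -0.038, 0.088], [0.614, -0.011, 0.088], [0.586, 0.045, 0.088], [0.619, 0.174, 0.088]]
[[311, 214, 45, 39, 707]]
[]
[[234, 141, 22, 45, 564]]
[[244, 149, 3, 11, 15]]
top tray [[274, 137], [274, 147], [263, 196], [217, 187], [215, 181], [228, 127]]
[[254.6, 251.4], [257.5, 252.0]]
[[294.0, 251.0], [294.4, 250.8]]
[[345.5, 257.5], [345.5, 257.5]]
[[393.9, 268.5], [393.9, 268.5]]
```

```bash
python3 -m creep '0 0.06 0 0 0.06; 0 0.12 0 0 0.06; 0 0.12 0 0 0.06; 0 0.12 0 0 0.06'
python3 - <<'E'
from h import *
from bench import cams
S=cams.camera("scene");T=cams.camera("top");S0=dict(np.load("scene0.npz"));T0=dict(np.load("top0.npz"))
for a,b,ps,r in((S0,S,((253,200),(235,226),(200,262),(162,310)),14),(T0,T,((255,252),),14)):
    for x,y in ps: print([np.round(cv2.moments(mask(t["pixels"],"red",(x-r,y-r,x+r,y+r)),True)["m10"]/max(1,cv2.countNonZero(mask(t["pixels"],"red",(x-r,y-r,x+r,y+r)))),1) for t in(a,b)], [cv2.countNonZero(mask(t["pixels"],"red",(x-r,y-r,x+r,y+r))) for t in(a,b)])
def om(c):
    h=cv2.cvtColor(c["pixels"],cv2.COLOR_RGB2HSV);return ((h[...,0]>3)&(h[...,0]<18)&(h[...,1]>150)&(h[...,2]>60)).astype(np.uint8)
for a,b in((S0,S),(T0,T)):
    n=cv2.morphologyEx(om(b)&(1-om(a)),cv2.MORPH_OPEN,np.ones((3,3)));print("new orange",cv2.connectedComponentsWithStats(n)[2][1:].tolist())
cv2.imwrite("pics/last.png",T["pixels"][:,:,::-1])
E
```

```text
time_s: 19.8
eef_pos: [0.4377, 0.2603, 0.2256]
ee_rot: [-0.0, 0.096, 0.995, -0.0]
contact_force: [0.3, -0.2, 0.7]
width: 0.0599
grasp_force: 0.0
[np.float64(252.2), np.float64(252.2)] [104, 107]
[np.float64(233.8), np.float64(233.7)] [116, 122]
[np.float64(199.8), np.float64(199.8)] [137, 138]
[np.float64(161.5), np.float64(161.5)] [657, 660]
[np.float64(254.5), np.float64(254.3)] [125, 116]
new orange []
new orange []
```

```bash
python3 -c "
from bench import env
print(env.job_done())"
```

```text
the job is handed in; nothing more can be done
None
```

I handed the job in at 19.8 s with the tray flat near the middle of the mat, the gate sprung shut, and the vials and spool unmoved; I felt the stop at about 13 N, and the clip count of three is inferred from the empty chute, the added weight and no clip lying elsewhere, not seen one by one.

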